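Make room in a slotted shelf bin for a pillow-block bearing

TASK

The bearing is too long for any one compartment of the slotted yellow shelf bin. Slide the divider between its two empty compartments up out of its grooves by its top edge and put it away inside the open-fronted bin of spare dividers, lowering it in rather than dropping it. Then set the pillow-block bearing gently down, upright on its foot and lengthways, in the joined compartment, leaving the other divider and the stock as they are.

Things in the scene. Friction and masses are not known exactly. Their poses are not given: they have to be found in the camera images.
- shelf_bin: Fixed yellow slotted bin, outer 308 x 160 x 90 mm, walls and floor 4 mm. Origin: centre of underside; +x lengthways to its low front (45 mm; sides slope from x=+85), z up. Ribs 72 mm tall, 6 mm deep form grooves 7 mm wide in both side walls at x=-100, -50, 0, 50, 100. Dividers stand at x=-50 and 50 mm: three compartments 96 mm long; the front one (+x) holds stock, the others are empty.
- bay (a point): Point on the shelf bin's inner floor (4 mm above its underside) in the middle of the joined compartment, that is the two empty compartments once the divider is out: 198 mm along the bin's x, 152 mm across (140 mm between ribs). Axes as the bin's.
- divider: The divider to take out: loose grey plastic plate between the two empty compartments, 4 mm thick (x), 148 mm wide (y), 80 mm high (z), 70 g; its top 12 mm is a rim 8 mm thick, 132 mm wide. Origin: middle of its lower edge, at first on the bin's floor, so its top is 84 mm above the bin's underside. It slides freely, 1.5 mm play each way; raised 75 mm it is clear of the ribs.
- divider_rim (a point): Middle of the thick rim of that divider, 74 mm above its lower edge; a place to pinch it across its 8 mm thickness (divider's x).
- divider_kept: An identical divider at x = +50 mm of the shelf bin, between the empty compartments and the stock; it stays. Origin: middle of its lower edge.
- hopper: Fixed yellow open-fronted bin of spare dividers, outer 240 x 200 x 110 mm (x, y, z), walls and floor 4 mm. Origin: centre of underside; x to its low front (50 mm; sides slope down to it from x=0), z up. Two fixed spare dividers lean against its back wall (-x), filling it back of x=-80 mm; the rest of its floor is free.
- hopper_in (a point): Point in the middle of the free floor of that bin (20 mm in front of its centre, 4 mm above its underside). Axes as the bin's.
- bearing: Loose pillow-block bearing standing on its foot on the bench, 0.6 to 0.85 kg: foot 160 x 44 x 16 mm (x, y, z); above it a round housing 40 mm thick (y), of 40 mm radius about the shaft axis, which runs along y 44 mm up; 84 mm high in all, 82 mm long above the foot. Origin: centre of the foot's underside, z up.
- bearing_grip (a point): Centre of the bearing's housing 66 mm above its underside, where it can be pinched across its flat faces (40 mm, along its y).
- pulley: Bystander: steel V-pulley lying in the stock compartment, 72 mm across, 36 mm high. Origin: centre of its underside.
- hub: Bystander: steel flanged hub in the stock compartment, 52 mm across, 34 mm high. Origin: centre of its underside.
Things that resemble listed ones, but are neither listed nor needed, are in the scene too. Leave any red look-alike of the divider alone. Of the things like the bearing, leave any that is orange; of the rest the larger one is meant.

How it is judged (in metres and radians):
On the way, in this order (a step that is already met when the one before it is completed fails the run):
1. the divider, in the fingers, has been slid up clear of its grooves (z of divider in the frame of shelf_bin above 0.08 m and contact force between the fingers and divider above 0.5 N), for 0.1 s.
2. the divider, still in the fingers, has been lowered to within 25 mm of the floor of the spare-divider bin (z of divider in the frame of hopper below 0.029 m and x of divider in the frame of hopper between -0.115 and 0.115 m and y of divider in the frame of hopper between -0.06 and 0.06 m and contact force between the fingers and divider above 0.5 N), for 0.05 s.
3. the bearing, still in the fingers, has been lowered to within 15 mm of the floor of the joined compartment (z of bearing in the frame of bay below 0.015 m and x of bearing in the frame of bay between -0.03 and 0.03 m and y of bearing in the frame of bay between -0.055 and 0.055 m and contact force between the fingers and bearing above 0.5 N), for 0.05 s.
At the end, for the whole second after the job is handed in: Bearing stands on its foot in the joined compartment (tilt < 0.08 rad, lengthways within 0.3 rad, within 30 mm along and 55 mm across of the middle, down to 5 mm); the divider rests wholly inside the spare-divider bin, leaning or lying; both at rest; the other divider still home in its grooves (x of bearing in the frame of bay between -0.03 and 0.03 m and y of bearing in the frame of bay between -0.055 and 0.055 m and z of bearing in the frame of bay below 0.005 m and angle between bearing's own z axis and vertical below 0.08 rad and angle between the x axis of bearing and the x axis of shelf_bin, either way round below 0.3 rad and linear speed of each of bearing, divider below 0.02 m/s and x of divider in the frame of hopper between -0.117 and 0.117 m and y of divider in the frame of hopper between -0.09 and 0.09 m and z of divider in the frame of hopper below 0.07 m and x of divider_rim in the frame of hopper between -0.117 and 0.117 m and y of divider_rim in the frame of hopper between -0.09 and 0.09 m and z of divider_rim in the frame of hopper below 0.095 m and z of divider_kept in the frame of shelf_bin below 0.01 m); the robot touches nothing.
It fails at once if the other divider is pulled up by more than 20 mm (z of divider_kept in the frame of shelf_bin above 0.024 m).
It fails at once if the stock in the front compartment is moved by more than 30 mm (distance of any of pulley, hub from where it was at the start of the episode above 0.03 m).
It also fails if it takes over 67 s, if anything falls off the work surface, if the arm or the gripper's body presses on something with over 40 N, if the wrist force passes 120 N, or if a joint passes its speed limit or range.

ROBOT

A 6-joint arm with a two-finger parallel gripper is mounted at the origin on the work surface. World frame = base frame: x ahead of the robot, y to its left, z up, the work surface at z = 0. Lengths are in mm, angles in rad, forces in N, time in s.
With the tool pointing down it reaches from about 250 to 775 mm from the base axis. Payload 4 kg.
Tool frame: the origin (TCP) lies on the centre line of the jaws, within the pads' length; the fingertips stand arm.nose_length ahead of it and the grasp point (between the pads) lies 11 mm behind it (arm.nose_length is the distance from the TCP to the fingertips, in mm); z points along the fingers, y is the line along which they close (so a half turn about z gives the same grasp; the last joint's range is limited). The gripper opens to 85 mm and grips with 20 to 120 N. Pads are 22 mm wide; open, the fingers measure 114 mm over their backs; the gripper's body (76 mm by 85 mm) begins 54 mm behind the grasp point. The pads swing forward as they close: fully open they stand 13 mm farther back than shut.
Start: joints at [-1.249, 0.087, 1.371, -0, 1.684, -0.103], TCP at [226.675, -501.134, 239.341] pointing down, gripper open.
Joint ranges: [-3.1, 3.1], [-0.76, 2.03], [0.27, 2.55], [-1.08, 4.22], [0.17, 2.65], [-2.57, 2.57]. Speed limits (rad/s): [2.79, 2.79, 3.14, 3.14, 3.14, 3.14].

INTERFACE

Orientations are given as a unit quaternion [w, x, y, z].
In Python, from workcell import arm gives the robot as it stands. Calls block until the motion is done:
- arm.goto(position, orientation): joint-space move of the TCP to a pose.
- arm.line_to(position, velocity=150, rotation=None): straight line of the TCP; rotation=None keeps the orientation; velocity is the mean speed in mm/s.
- arm.move_joints(angles): joint-space move.
- arm.move_gripper(opening, grasp_force=None): finger opening in mm; grasp_force is the grip in N (None keeps the last); returns when the fingers have stopped.
- arm.sleep(seconds).
- arm.inverse_kinematics(position, orientation): joint angles nearest the present ones, or None.
- arm.read_state(): the state.
- arm.read_camera(name): name is "side" or "top" or "wrist"; returns a dict with "image" (420x560x3 uint8, red, green, blue), "camera_matrix" (3x3 intrinsics, pixels), "distortion" ([k1, k2, p1, p2, k3] as OpenCV has them; the pictures are not rectified), "rvec" (rotation vector, rad) and "tvec" (3), from world to camera coordinates, as OpenCV has them; the wrist camera has in their place "T_tool_cam" (4x4, takes a point from camera to tool coordinates, whose origin is the TCP and whose axes are the flange's). Camera axes: x right, y down, z forward; pixel columns grow to the right and rows downward; lengths in mm; the calibration is good to about 2 mm. A picture is of the moment at which its call begins: read the wrist's pose just before it. There is no depth.
A pose or a line that the arm cannot do raises arm.Unreachable and nothing moves.
- arm.close_job(): hands the job in; it is judged then, once.
The state is a dict: "time_s": time; "joint_positions": joint angles; "joint_vel": joint speeds; "effort": joint torques, N m; "tcp_pos": TCP position; "tcp_rot": TCP orientation; "contact_force": force on the tool from outside, world axes, zero at the start; "ft_torque": the same for the moment, N m; "finger_gap": finger opening in mm; "grasp_force": force on a finger pad.
Only numpy, scipy, OpenCV 4.12 (cv2) and the standard library are available. Lean on these libraries where they do the work, as an engineer would, in place of code of your own. Each camera call takes 0.05 s, during which the arm holds its last target. There are 200 camera calls.

## Working session

There is one attempt and no reset: what is moved stays moved. The work goes in short steps, each a Python script; the robot and the scene stay as the last script left them, time stands still between calls to the robot, and variables do not carry over. Pictures are saved under pics/ and viewed, at most 10 in all, crops included, and the job is handed in when it is done.

```bash
ls; mkdir -p pics; python3 - <<'E'
from workcell import arm
import cv2,numpy as np,pickle
d={}
for n in ("side","top","wrist"):
    c=arm.read_camera(n); d[n]=c
    cv2.imwrite(f"pics/{n}0.png",c["image"][...,::-1])
    print(n,{k:np.round(v,3).tolist() for k,v in c.items() if k!="image"})
pickle.dump(d,open("cams.pkl","wb"))
s=arm.read_state();print(s['tcp_rot'],arm.nose_length,s['time_s'])
E
```

```text
pics
side {'camera_matrix': [[385.473, 0.0, 282.89], [0.0, 385.473, 203.725], [0.0, 0.0, 1.0]], 'distortion': [-0.088, 0.0, 0.0, 0.0, 0.0], 'rvec': [0.138, -2.925, 1.028], 'tvec': [532.715, 34.953, 922.433]}
top {'camera_matrix': [[480.672, 0.0, 274.049], [0.0, 480.672, 198.932], [0.0, 0.0, 1.0]], 'distortion': [-0.13, 0.0, 0.0, 0.0, 0.0], 'rvec': [2.161, -2.11, 0.14], 'tvec': [23.387, 502.801, 1145.012]}
wrist {'camera_matrix': [[353.083, 0.0, 278.419], [0.0, 353.083, 204.435], [0.0, 0.0, 1.0]], 'distortion': [0.023, 0.0, 0.0, 0.0, 0.0], 'T_tool_cam': [[0.001, -0.956, -0.294, 74.824], [1.0, 0.002, -0.001, -0.612], [0.001, -0.294, 0.956, -134.228], [0.0, 0.0, 0.0, 1.0]]}
[-8.83921159e-04  9.77534484e-01  2.10773674e-01 -9.93619196e-05] 8.0 0.15
```

View pics/top0.png

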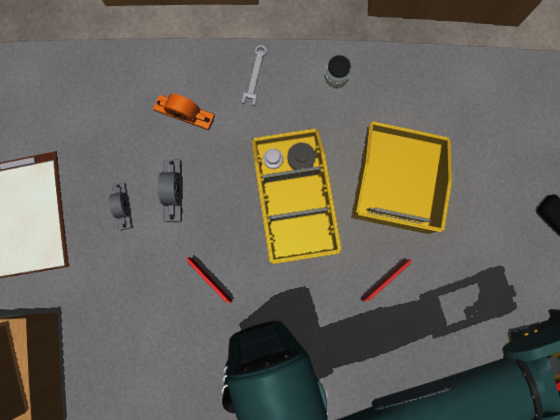

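View pics/side0.png

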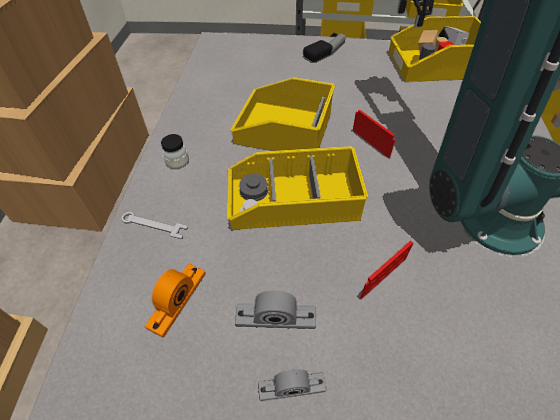

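Top view: grey bearings at (171,190) large and (120,206) small, and an orange one at (184,110), so I choose the large grey one. Dividers: kept one next to the stock at (294,174), target at (300,214), red look-alikes at (210,280) and (386,280), spares in the hopper at (400,215). The target is the grey one at (300,214), between the two empty compartments.

```bash
cat > h.py <<'E'
import numpy as np,cv2,pickle
from scipy.spatial.transform import Rotation as R
def Rq(q): return R.from_quat([q[1],q[2],q[3],q[0]])
def cam_pose(c,st=None):
    "camera->world rotation, camera centre"
    if "rvec" in c:
        r=cv2.Rodrigues(np.array(c["rvec"],float))[0]; return r.T,-r.T@np.array(c["tvec"]).ravel()
    T=np.array(c["T_tool_cam"]); Q=Rq(st["tcp_rot"]).as_matrix()
    return Q@T[:3,:3], Q@T[:3,3]+np.array(st["tcp_pos"])
def cast(c,uv,z,st=None):
    "pixels -> world points on plane z"
    uv=np.array(uv,float).reshape(-1,1,2)
    n=cv2.undistortPoints(uv,np.array(c["camera_matrix"]),np.array(c["distortion"])).reshape(-1,2)
    r,o=cam_pose(c,st); d=np.c_[n,np.ones(len(n))]@r.T
    return o+d*((z-o[2])/d[:,2])[:,None]
def down(yaw):
    "tool z down, tool y (closing line) along world angle yaw"
    y=np.array([np.cos(yaw),np.sin(yaw),0]); z=np.array([0,0,-1.]); x=np.cross(y,z)
    q=R.from_matrix(np.c_[x,y,z]).as_quat(); return [q[3],q[0],q[1],q[2]]
E
cat > t.py <<'E'
from h import *
d=pickle.load(open("cams.pkl","rb"));c=d["top"];im=c["image"];hsv=cv2.cvtColor(im,cv2.COLOR_RGB2HSV)
print("cam",cam_pose(c)[1])
m=cv2.inRange(hsv,(18,120,60),(35,255,255)); m=cv2.morphologyEx(m,cv2.MORPH_CLOSE,np.ones((9,9)))
for k in cv2.findContours(m,cv2.RETR_EXTERNAL,2)[0]:
    if cv2.contourArea(k)<2000: continue
    h=cv2.convexHull(k); p=cv2.approxPolyDP(h,4,True).reshape(-1,2)
    print("yellow",p.tolist()); print(cast(c,p,90).round(0)[:,:2].tolist())
print("dividers z84",cast(c,[[264,178.5],[326,170],[270,217],[331,210]],84).round()[:,:2].tolist())
print("hop divider z40",cast(c,[[369,208],[430,218]],60).round()[:,:2].tolist())
# bearing: dark grey not floor
roi=np.zeros(m.shape,np.uint8); roi[140:240,90:200]=255
g=cv2.cvtColor(im,cv2.COLOR_RGB2GRAY); print("floor grey",np.median(g[140:240,130:150]))
print("bearing z16 ends",cast(c,[[173,160],[173,221],[163,190],[183,190]],16).round()[:,:2].tolist())
print("side bearing ends z16",cast(d["side"],[[236,316],[315,317]],16).round()[:,:2].tolist())
cv2.imwrite("pics/crop.png",cv2.resize(im[110:280,90:470,::-1],None,fx=2.1,fy=2.1,interpolation=2))
E
python3 t.py
```

```text
cam [ 326.5845114    11.856786   1207.31535126]
yellow [[315, 128], [341, 250], [272, 263], [252, 140]]
[[669.0, -60.0], [378.0, -124.0], [345.0, 35.0], [636.0, 91.0]]
yellow [[372, 121], [450, 140], [451, 184], [443, 230], [427, 233], [352, 217]]
[[691.0, -198.0], [649.0, -390.0], [540.0, -388.0], [429.0, -365.0], [422.0, -327.0], [456.0, -149.0]]
dividers z84 [[544.0, 60.0], [568.0, -88.0], [452.0, 43.0], [472.0, -100.0]]
hop divider z40 [[482.0, -195.0], [461.0, -344.0]]
floor grey 112.0
bearing z16 ends [[600.0, 297.0], [444.0, 288.0], [522.0, 319.0], [523.0, 267.0]]
side bearing ends z16 [[599.0, 309.0], [443.0, 296.0]]
```

View pics/crop.png

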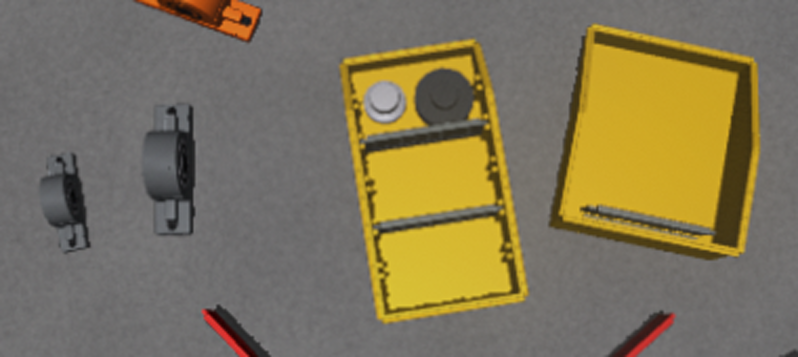

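Close crop: the target divider rim runs crop (378,227)–(500,210), with empty compartments on both sides of it, and stock lies beyond the other divider. The hopper is open-fronted towards +x, with spares at its back near (650,222). Next, a wrist look over the bin.

```bash
cat > t2.py <<'E'
from h import *
from workcell import arm
d=pickle.load(open("cams.pkl","rb"));c=d["top"]
uv=lambda x,y:[90+x/2.1,110+y/2.1]
print("hop back z110",cast(c,[uv(562,222),uv(742,252)],110).round()[:,:2].tolist())
print("hop front z50",cast(c,[uv(592,27),uv(755,62)],50).round()[:,:2].tolist())
for yaw in (0.17,0.17-np.pi,0.17+np.pi):
    print(yaw,np.round(arm.inverse_kinematics([462,-28,330],down(yaw)) if arm.inverse_kinematics([462,-28,330],down(yaw)) is not None else np.nan,2))
for yaw in (1.64,1.64-np.pi):
    q=arm.inverse_kinematics([522,298,250],down(yaw)); print(yaw,None if q is None else np.round(q,2))
arm.goto([450,-28,330],down(0.17))
st=arm.read_state(); w=arm.read_camera("wrist"); cv2.imwrite("pics/w1.png",w["image"][...,::-1])
pickle.dump((w,st),open("w1.pkl","wb")); print(st["time_s"],st["tcp_pos"])
E
python3 t2.py
```

```text
hop back z110 [[457.0, -159.0], [427.0, -359.0]]
hop front z50 [[699.0, -206.0], [661.0, -403.0]]
0.17 [-0.18 -0.11  1.39 -0.    1.86 -0.35]
-2.971592653589793 nan
3.311592653589793 nan
1.64 [ 0.42  0.2   1.22 -0.    1.72 -1.22]
-1.5015926535897932 [ 0.42  0.2   1.22 -0.    1.72  1.93]
2.0667 [450.01699649 -28.68986587 329.62597965]
```

View pics/w1.png

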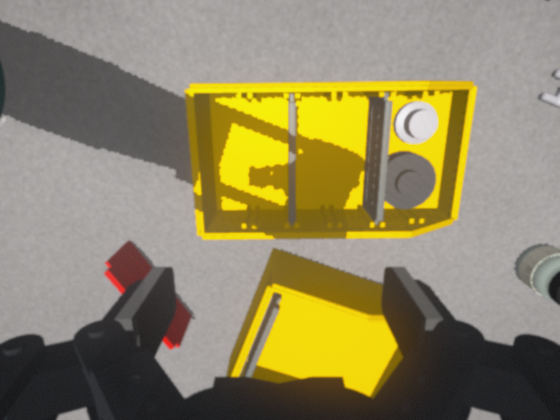

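Wrist view: target rim runs column 292, rows 95–221. The kept divider is at column 380, stock beyond it at (417,122) and (410,180). Refining these by colour (grey against yellow).

```bash
cat > t3.py <<'E'
from h import *
w,st=pickle.load(open("w1.pkl","rb"));im=w["image"];hsv=cv2.cvtColor(im,cv2.COLOR_RGB2HSV)
m=(hsv[...,1]<110).astype(np.uint8)
rows=[];
for v in range(100,218,3):
    u=np.where(m[v,275:310])[0]+275
    if len(u)>=3: rows.append((v,u.min(),u.max()))
r=np.array(rows);print(r[::5].tolist())
def edge(col):
    P=cast(w,np.c_[r[:,col],r[:,0]],84,st)[:,:2]; return P
L,Rr=edge(1),edge(2); mid=(L+Rr)/2
print("thick",np.median(np.linalg.norm(Rr-L,axis=1)))
k=np.polyfit(mid[:,1],mid[:,0],1);print("angle of x axis",np.arctan(-k[0]))
print("rim ends",cast(w,[[292,95],[292,221]],84,st).round(1)[:,:2].tolist())
# yellow bin outer top back corners and left wall
print("bin top corners z90",cast(w,[[187,84],[203,239],[411,238]],90,st).round(1)[:,:2].tolist(), "front-left z45",cast(w,[[475,83]],45,st).round(1)[:,:2].tolist())
print("kept rim z84 ends",cast(w,[[384,97],[379,221]],84,st).round(1)[:,:2].tolist())
cv2.imwrite("pics/w1c.png",cv2.resize(im[75:250,180:480,::-1],None,fx=2.6,fy=2.6,interpolation=0))
E
python3 t3.py
```

```text
[[100, 289, 293], [115, 289, 295], [130, 289, 295], [145, 290, 294], [160, 289, 294], [175, 290, 293], [190, 289, 294], [205, 289, 294]]
thick 5.577094881547404
angle of x axis 0.1779042444027818
rim ends [[450.2, 49.0], [474.9, -86.0]]
bin top corners z90 [[344.7, 41.3], [378.2, -122.5], [611.2, -81.1]] front-left z45 [[649.9, 95.4]]
kept rim z84 ends [[543.5, 62.8], [572.6, -69.1]]
```

View pics/w1c.png

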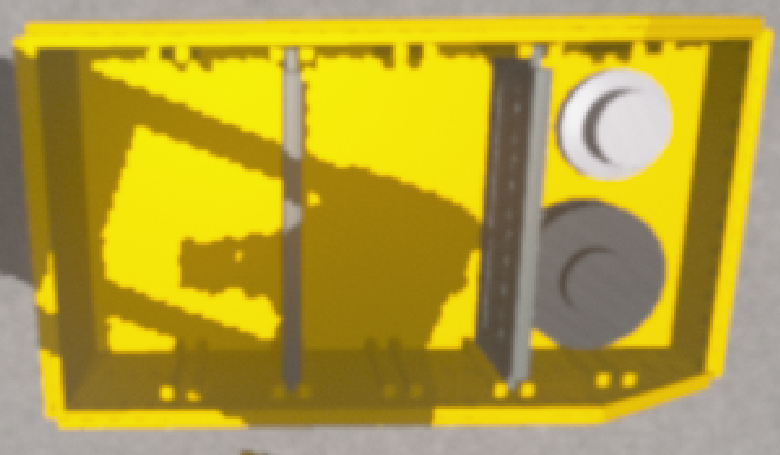

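Bin yaw is 0.177 from both the rim and the long wall, and the rim middle is about (463,-20). It agrees with the 104 mm expected from the back wall. Grasp and lift.

```bash
cat > t4.py <<'E'
from h import *
from workcell import arm
o=down(0.177); p=np.array([463,-20.5,0])
def rep(n):
    s=arm.read_state(); print(n,s["time_s"],np.round(s["tcp_pos"],1),"gap",round(s["finger_gap"],1),"F",np.round(s["contact_force"],1),"g",round(s["grasp_force"],1))
arm.move_gripper(40,40)
arm.goto((p+[0,0,130]).tolist(),o)
arm.line_to((p+[0,0,67]).tolist(),120); rep("at")
arm.move_gripper(0,40); rep("closed")
arm.line_to((p+[0,0,97]).tolist(),60); rep("up30")
s=arm.read_state()
if s["finger_gap"]>5:
    arm.line_to((p+[0,0,215]).tolist(),120); arm.sleep(0.1); rep("up")
c=arm.read_camera("side"); cv2.imwrite("pics/s1.png",c["image"][...,::-1])
E
python3 t4.py
```

```text
at 4.1167 [464.  -20.7  68.2] gap 39.9 F [ 0.2 -0.5 -0.4] g 0.0
closed 4.5 [463.9 -20.6  68.2] gap 7.3 F [-1.  -0.3  4. ] g 40.1
up30 5.15 [462.9 -20.5  97. ] gap 7.0 F [ 1.1 -0.2 -0.6] g 39.4
up 6.3833 [462.4 -20.4 213.8] gap 7.5 F [ 0.3  0.9 -0.3] g 39.4
```

View pics/s1.png

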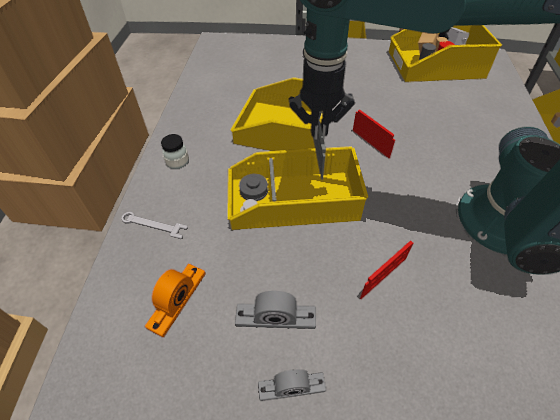

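The divider hangs upright in the fingers at (321,150), clear of the bin, and the kept divider stays home at (270,178). Lower it into the hopper and check with the wrist camera after release.

```bash
cat > t5.py <<'E'
from h import *
from workcell import arm
o=down(-0.17); p=np.array([571,-284,0])
def rep(n):
    s=arm.read_state(); print(n,s["time_s"],np.round(s["tcp_pos"],1),"gap",round(s["finger_gap"],1),"F",np.round(s["contact_force"],1),"g",round(s["grasp_force"],1)); return s
arm.goto((p+[0,0,215]).tolist(),o)
arm.line_to((p+[0,0,85]).tolist(),120); rep("low")
for z in (76,72,70,68.5,67):
    arm.line_to((p+[0,0,z]).tolist(),40); s=rep(z)
    if s["contact_force"][2]>3: break
arm.sleep(0.15)
arm.move_gripper(22); arm.sleep(0.4); rep("open")
arm.line_to((p+[0,0,150]).tolist(),150)
arm.line_to((p+[0,0,240]).tolist(),200); arm.sleep(0.2)
# on towards the bearing, looking from the side camera
arm.goto([522,295,300],down(0.07+np.pi/2)); arm.move_gripper(85)
st=arm.read_state(); w=arm.read_camera("wrist"); pickle.dump((w,st),open("w2.pkl","wb"))
t=arm.read_camera("top"); rep("end")
cv2.imwrite("pics/a.png",np.hstack([cv2.resize(t["image"][60:300],(480,206)) ,np.zeros((206,0,3),np.uint8)])[...,::-1])
a=cv2.resize(w["image"],(480,360)); b=cv2.resize(t["image"][100:250,240:470],(300,196)); b=cv2.copyMakeBorder(b,0,164,0,0,0)
cv2.imwrite("pics/a.png",np.hstack([a,b])[...,::-1])
E
python3 t5.py
```

```text
low 8.7667 [ 571.7 -284.4   86.3] gap 7.0 F [-0.2  0.2 -0.2] g 39.4
76 9.1417 [ 570.7 -283.8   75.5] gap 7.2 F [ 0.2 -0.6 -0.4] g 39.4
72 9.3917 [ 570.8 -283.9   71.6] gap 7.2 F [ 0.  -0.4 -0.2] g 39.4
70 9.6417 [ 570.9 -283.9   69.8] gap 7.3 F [ 0.5  0.  -0.6] g 39.4
68.5 9.8917 [ 571.  -284.    68.4] gap 7.2 F [ 0.2 -0.1 -0.4] g 39.4
67 10.1417 [ 571.5 -284.1   68.2] gap 7.3 F [-1.   0.9  4.1] g 40.0
open 10.9833 [ 571. -284.   67.] gap 21.8 F [-0.4 -0.3 -0. ] g 0.0
end 15.3167 [522.  295.1 300. ] gap 85.0 F [-0.1 -0.7  0.3] g 0.0
```

View pics/a.png

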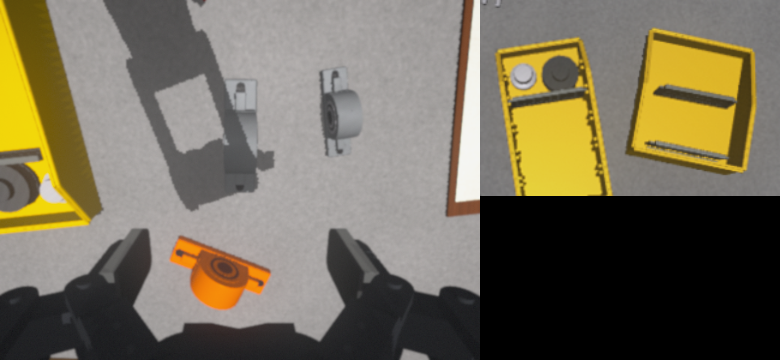

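The divider stands inside the hopper at a-pic (695,95), and the bearing is at (240,135), half in the arm's shadow. I'll take a crop of the wrist image for the edges of its foot.

```bash
python3 - <<'E'
from h import *
w,st=pickle.load(open("w2.pkl","rb"))
im=w["image"][80:235,220:340,::-1]
g=np.clip(im.astype(float)*1.6,0,255).astype(np.uint8)
cv2.imwrite("pics/b.png",cv2.resize(g,None,fx=3.8,fy=3.8,interpolation=1))
E
```

```text
(no output)
```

View pics/b.png

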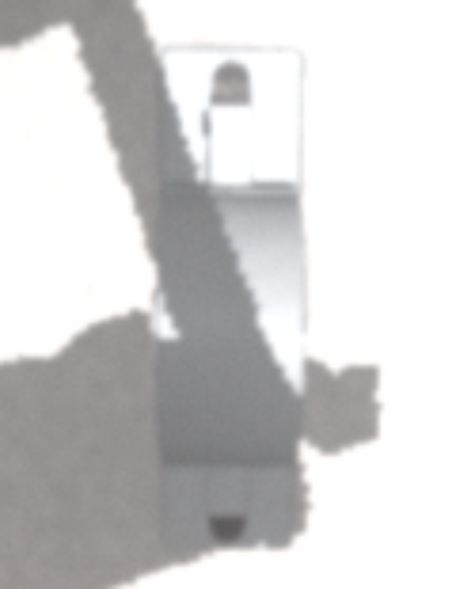

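The foot's far edge is at crop row 48 (columns 163–301), its near edge at row ~547 (160–302), with slots at (231,78) and (228,528).

```bash
python3 - <<'E'
from h import *
w,st=pickle.load(open("w2.pkl","rb"))
uv=np.array([[163,48],[301,48],[160,547],[302,547],[231,63],[228,543]])/3.8+[220,80]
P=cast(w,uv,16,st)[:,:2]; print(P.round(1).tolist())
a,b=P[:2].mean(0),P[2:4].mean(0); print("len",np.linalg.norm(b-a),"wid",np.linalg.norm(P[0]-P[1]),np.linalg.norm(P[2]-P[3]),"c",(a+b)/2,"yaw",np.arctan2(*(b-a)[::-1]))
d=P[5]-P[4];print("slot yaw",np.arctan2(d[1],d[0]))
E
```

```text
[[444.5, 273.0], [441.6, 313.8], [601.8, 281.1], [598.5, 328.1], [447.3, 293.4], [598.8, 303.5]]
len 157.51449019920403 wid 40.92165755761237 47.09469246901646 c [521.59193681 299.00764931] yaw 0.07152231792958205
slot yaw 0.06685684582528686
```

The bearing measures 157.5 mm long (true 160). Its centre is (521.5,298.5) and its yaw 0.068, consistent with the top view. Grasp it and carry it over.

```bash
cat > t6.py <<'E'
from h import *
from workcell import arm
def rep(n):
    s=arm.read_state(); print(n,s["time_s"],np.round(s["tcp_pos"],1),"gap",round(s["finger_gap"],1),"F",np.round(s["contact_force"],1),"g",round(s["grasp_force"],1)); return s
p=np.array([521.5,298.5,0]); o=down(0.068+np.pi/2)
arm.goto((p+[0,0,150]).tolist(),o)
arm.line_to((p+[0,0,55]).tolist(),100); rep("at")
arm.move_gripper(0,100); s=rep("closed")
assert 36<s["finger_gap"]<44
arm.line_to((p+[0,0,85]).tolist(),60); rep("lift")
arm.line_to((p+[0,0,225]).tolist(),120); s=rep("up")
assert s["finger_gap"]>36
arm.goto([462,-21.5,225],down(0.177+np.pi/2)); arm.sleep(0.2); rep("over")
c=arm.read_camera("side"); t=arm.read_camera("top")
cv2.imwrite("pics/s2.png",np.hstack([c["image"][20:320,180:460],t["image"][60:360,180:480]])[...,::-1])
E
python3 t6.py
```

```text
at 17.0667 [522.2 298.8  56. ] gap 85.4 F [ 0.3 -1.2  0.4] g 0.0
closed 17.5583 [521.9 298.1  55.8] gap 38.9 F [-0.5 -2.6  4.2] g 102.0
lift 18.2083 [521.3 298.6  84.9] gap 38.8 F [ 0.5  0.3 -6.8] g 101.0
up 19.525 [521.  298.3 223.5] gap 38.8 F [ 0.7  0.6 -6. ] g 101.0
over 20.9583 [462.4 -20.6 224.9] gap 38.9 F [ 0.1  0.2 -6.6] g 101.1
```

View pics/s2.png

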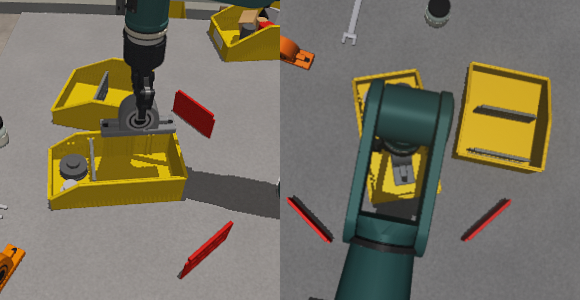

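The bearing hangs level at (138,120), lengthways over the joined compartment. The divider is inside the hopper at (98,85). Lower it until contact.

```bash
cat > t7.py <<'E'
from h import *
from workcell import arm
def rep(n):
    s=arm.read_state(); print(n,s["time_s"],np.round(s["tcp_pos"],1),"gap",round(s["finger_gap"],1),"F",np.round(s["contact_force"],1),"g",round(s["grasp_force"],1)); return s
p=np.array([462,-21.5,0])
arm.line_to((p+[0,0,120]).tolist(),100); rep(120)
for z in (85,70,65,62,60.5,59.5,58.5,57.5):
    arm.line_to((p+[0,0,z]).tolist(),40); s=rep(z)
    if s["contact_force"][2]>0: break
arm.sleep(0.3); rep("down")
arm.move_gripper(65); arm.sleep(0.3); rep("open")
arm.line_to((p+[0,0,260]).tolist(),150)
arm.goto([330,-300,330],down(0)); arm.sleep(0.2); rep("end")
c=arm.read_camera("side"); t=arm.read_camera("top")
cv2.imwrite("pics/s3.png",cv2.resize(np.hstack([c["image"][60:260,200:400],t["image"][100:300,240:470]])[...,::-1],None,fx=1.8,fy=1.8))
E
python3 t7.py
```

```text
120 22.2583 [462.7 -21.6 121. ] gap 38.9 F [ 0.3  0.5 -6.8] g 101.1
85 23.2833 [462.3 -21.6  85.3] gap 38.8 F [-0.5 -0.1 -6.9] g 101.1
70 23.8083 [461.7 -21.5  69.6] gap 39.2 F [-0.5  0.1 -7.7] g 101.1
65 24.0833 [461.7 -21.4  64.6] gap 39.0 F [ 0.2  0.1 -6.7] g 101.0
62 24.3333 [461.8 -21.5  61.8] gap 39.1 F [ 0.9 -0.5 -6.9] g 101.0
60.5 24.5833 [461.9 -21.5  60.4] gap 38.5 F [ 1.3 -1.1 -6.9] g 101.0
59.5 24.8333 [462.3 -21.6  59.8] gap 39.0 F [-0.7 -0.4 -4.7] g 100.9
58.5 25.0833 [462.3 -21.6  59.7] gap 39.3 F [-4.1  0.   4.8] g 102.2
down 25.3833 [462.3 -21.6  59.7] gap 38.9 F [-5.2  0.1  6.6] g 102.5
open 26.0583 [462.  -21.5  58.5] gap 65.1 F [-0.  -0.  -0.1] g 0.0
end 28.95 [ 330.5 -299.2  329.7] gap 64.9 F [ 0.8 -0.5  0.2] g 0.0
```

View pics/s3.png

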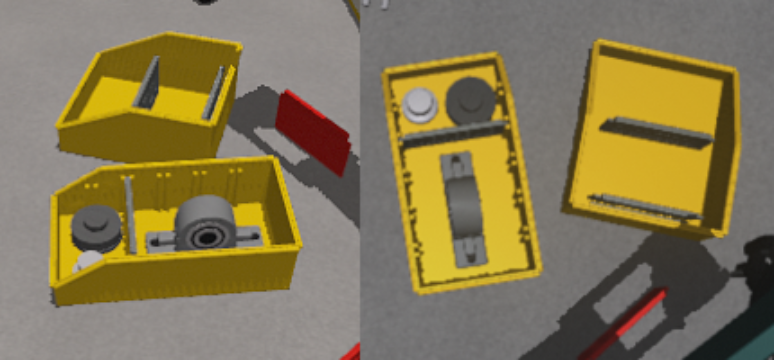

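The bearing stands on its foot, lengthways and centred in the joined compartment at (207,240). The kept divider and stock are unmoved, and the divider rests inside the hopper at (148,85). Handing in.

```bash
python3 -c "
from workcell import arm
print(arm.close_job())"
```

```text
the job is handed in; nothing more can be done
None
```

Job handed in at about 29 s: the bearing stands upright and lengthways in the joined compartment, and the other divider and the stock look undisturbed. The removed divider was lowered into the spare-divider bin, where it is standing upright on its edge rather than leaning or lying. I left it so because that meets the stated position limits; no verdict came back.

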